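# Take the width of a missing mosaic piece with sprung tweezers

### The arm

A 6-joint arm with a two-finger parallel gripper is mounted at the origin on the work surface. World frame = base frame: x ahead of the robot, y to its left, z up, the work surface at z = 0. Lengths are in m, angles in rad, forces in N, time in s.
With the tool pointing down it reaches from about 0.275 to 0.825 m from the base axis. Payload 5.2 kg.
Tool frame: the origin (TCP) lies midway between the tips of the shut fingers; the grasp point (between the pads) lies 19 mm behind it (manip.grip_point_offset is the distance from the TCP to the grasp point, in m); z points along the fingers, y is the line along which they close (so a half turn about z gives the same grasp; the last joint's range is limited). The gripper opens to 93 mm and grips with 3 to 60 N. Pads are 15 mm wide; open, the fingers measure 128 mm over their backs; the gripper's body (75 mm by 188 mm) begins 65 mm behind the grasp point.
Start: joints at [-1.356, 0.259, 1.535, -0, 1.348, -0.203], TCP at [0.223, -0.503, 0.219] pointing down, gripper open.
Joint ranges: [-3.14, 3.14], [-0.91, 2.08], [0.19, 2.58], [-1.22, 4.36], [0.22, 2.71], [-3.12, 3.12]. Speed limits (rad/s): [2.57, 2.57, 3.14, 3.14, 3.14, 3.14].

### API

Orientations are given as [roll, pitch, yaw] about the fixed x, y, z axes, in that order (R = Rz(yaw) Ry(pitch) Rx(roll)).
In Python, from station import manip, optics, spotter gives the robot as it stands. The module is installed in compiled form; this text tells all that it offers.
- The arm moves only by the tool servo_tool, never from a script. Its argument "deltas" is one flat list of numbers, 7 for each row, row after row: the turn, a rotation vector about the world's x, y, z scaled (see below), then the shift along the world's x, y, z scaled (see below), then the opening, from 0 (shut) to 1 (fully open). A call has 1 to 10 rows; each row is the pose to reach, as a shift and turn from the pose commanded when the call began, turning the shorter way round; what a row does not reach only later rows make up. The controller multiplies each number of a shift by 0.25 m and each number of a turn by pi rad. A row lasts 1/12 s, in which the tool goes at most 41.7 mm and 7.16 degrees, less where a joint would pass 70% of its speed; a pose out of reach is approached as far as the arm can. A call with a number of a shift or a turn outside -1 to 1 is refused whole. A call with a gripper value outside its range is refused whole. The fingers move at their own pace and stop on an object; the grip force is fixed at half the most. Time passes only in rows, so rows that repeat a pose let the fingers close. It gives the time, the measured TCP pose, the force, the opening and the grip force at its end, in the units of the state.
- manip.state(): the state, without advancing time (a new reading comes with each control period).
- optics.grab_frame(name): name is "scene" or "side" or "wrist"; returns the picture (420x560x3 uint8, red, green, blue); there is no depth.
- optics.calibration(name): a dict with "fov_y" (degrees; the focal length in pixels is half the picture's height over the tangent of half this angle, whatever the lens; pixels are square), "cx", "cy" (the principal point, pixels), "camera_from_world" (4x4, takes a point from world to camera coordinates). Camera axes: x right, y down, z forward; pixel columns grow to the right and rows downward; lengths in m; the calibration is good to about 2 mm. A picture is of the moment at which its call begins: read the wrist's pose just before it. calibration takes no time and is no camera call; for the wrist camera it gives the pose at the moment of the call.
- manip.finish_job(): hands the job in; it is judged then, once.
Trained networks look in the newest picture that a camera, given by its name, has taken for a name from the list of things; names that differ only in an ending like _2 or _b are one class to them, and where a whole thing is asked for, a point or a joint stands for the part that bears it (a point fixed in the world has none). Each returns a list of dicts, best first, with "conf" (0 to 1); they miss things now and then, are a little off and sometimes report something else, mostly with a low value. They report only what shows in the picture. A call takes as long as a camera call.
- spotter.search_frame(camera, query): "rect" ([centre column, centre row, width, height] in pixels, round what is visible of it).
- spotter.cut_out(camera, query): "pixels" (420x560 bool, what is visible of it) and "rect" ([centre column, centre row, width, height] in pixels, round what is visible of it).
- spotter.spot_point(camera, query): "position" ([row, column] in pixels: a listed point, or the origin of a listed thing).
The state is a dict: "time": time; "qpos": joint angles; "qvel": joint speeds; "effort": joint torques, N m; "eef_pos": TCP position; "ee_rot": TCP orientation; "wrist_force": force on the tool from outside, world axes, zero at the start; "wrist_torque": the same for the moment, N m; "grip_width": opening from 0.0 (shut) to 1.0 (fully open); "grip_force": force on a finger pad.
Only numpy, scipy, OpenCV 4.12 (cv2) and the standard library are available. Lean on these libraries where they do the work, as an engineer would, in place of code of your own. Each camera call takes 0.05 s, during which the arm holds its last target. There are 200 camera calls.

### The job

Push the mosaic carriage along the jig's rails, knob end trailing, until the index roller drops into the next notch and the bare bay has come out from under the hand-rest bridge. Then take up the sprung tweezers by their ridged grips and take the width of the missing piece: squeeze them until their two points stand one over each of the two lines drawn in the bay, square across the lines and about a centimetre above the board without touching it, and hold that gap steady. Finish while still holding the tweezers there, and leave the other things on the bench where they lie.

Things in the scene. Friction and masses are not known exactly. Their poses are not given: they have to be found in the camera images.
- jig: Border-laying jig, fixed to the bench: aluminium base plate 84 mm wide, 500 mm long, with two rails that carry the carriage. Origin on the bench under the middle of the hand-rest bridge; y runs along the rails (base from y -220 to +280 mm), x across them, away from the robot.
- bridge (a point): Middle of the top of the wooden hand-rest bridge, 70 mm above the bench: a bar 42 mm wide (jig y), from jig x -98 to +114 mm, fixed on 34 mm wide posts at both ends. Axes as the jig's. Near it at jig x 60 to 121, y 50 mm is the sprung index roller (32 mm high).
- carriage (a joint): Place of the carriage along the jig's +y, in m. Notches, into which the sprung roller drops, at 0 and 0.090; the next one is 0.090. Starts at 0 to 0.028; stops at -0.008 and 0.115. Friction about 1.5 N; a notch holds with about 6 N and draws the carriage in from some 4 mm either side. Its board is 110 (jig x) by 260 mm (jig y), centred at jig y = -50 mm + this value.
- knob (a point): Middle of the top of the round wooden push knob on the -y end of the carriage: 28 mm diameter, its top 68 mm above the bench and 30 mm above the board; pinch it from above or push it from the side. Moves with the carriage; axes as the jig's. The board ends 22 mm beyond it in -y; the tesserae begin 23 mm from it in +y.
- bay (a point): Point on the board (38 mm above the bench) midway between the two dark lines in the bare bay. The lines run along its x axis, 40 mm long, 8 mm either side of it in y: 16 mm apart. Axes as the jig's; moves with the carriage. The bay is open at the board's near edge (22 mm in -x), 56 mm wide in y, walled by tesserae 7 mm high.
- tweezers: Loose steel sprung tweezers, about 206 mm long, 14 mm high, 66 g, lying on edge on the bench: the arms are side by side and close horizontally. Origin on the bench under the middle of the ridged grips, midway between the arms; x points to the points (65 mm ahead; heel 141 mm behind; centre of mass about 45 mm behind), y is the closing direction, z up.
- grips (a point): Middle between the two ridged grips, 7 mm above the tweezers' underside. Grips: flat, 14 mm high, from 30 mm behind to 25 mm ahead; 37 mm over both when free, 24 mm when the points are 16 mm apart (1 mm here is about 1.5 mm at the points). Axes as the tweezers'.
- tweezer_arm_l (a joint): Closing angle in rad of each arm at the heel (both move equally): 0 = free, points 36 mm apart; 0.053 = points 16 mm apart; 0.088 = shut. Point gap in mm = 36 - 379 x angle. Spring: the squeeze at the grips rises evenly from 0 to about 7.5 N at a 16 mm gap and 12.5 N when shut.
- points_mid (a point): Midway between the two tweezer points, 64.5 mm ahead of the tweezers' origin and 7 mm above their underside; axes as the tweezers'.
- point_l (a point): The point (tip) of the arm on the tweezers' +y side, 2 mm wide and 4 mm high, tip centre.
- point_r (a point): The point (tip) of the arm on the tweezers' -y side.
- tape_roll: Bystander: roll of paper tape lying flat, 100 mm diameter, 30 mm high; origin under its middle.
- river_stone: Bystander: brownish rounded stone, 76 mm diameter, 34 mm high; origin under its middle.
- flat_stone: Bystander: grey flat rounded stone, 88 mm diameter, 29 mm high; origin under its middle.
- glue_jar: Bystander: white glue jar, 80 mm diameter, 95 mm high; origin under its middle.
- tape_measure: Bystander: tape measure 62 x 66 x 35 mm; origin under its middle.
- nippers: Bystander: wheeled tile nippers lying flat, about 215 x 60 mm, 18 mm high; origin about the middle, x to the jaws.
- pencil: Bystander: pencil, 175 mm long along its x, 7 mm thick; origin under its middle.

How it is judged:
On the way, in this order (a step that is already met when the one before it is completed fails the run):
1. the carriage stands in its next notch, the tweezers still lying on the bench (value of joint carriage between 0.086 and 0.094 m and velocity of joint carriage between -0.01 and 0.01 m/s and height (world z) of tweezers below 0.02 m), for 0.3 s.
2. the tweezers are taken up clear of the bench in the fingers (height (world z) of tweezers above 0.02 m and contact force between the fingers and tweezers above 0.5 N), for 0.2 s.
At the end, for the whole second after the job is handed in: Carriage in its 0.090 notch (4 mm). Tweezers held still in the fingers (over 1 N), clear of the jig: points 16 mm apart within 2.5 mm, their middle within 4 mm of midway between the lines and over the lines' length, 3 to 20 mm above the board, square within 10 degrees, for the last second (value of joint carriage between 0.086 and 0.094 m and distance between point_l and point_r between 0.0135 and 0.0185 m and y of points_mid in the frame of bay between -0.004 and 0.004 m and x of points_mid in the frame of bay between -0.016 and 0.018 m and z of points_mid in the frame of bay between 0.003 and 0.02 m and angle between the y axis of tweezers and the y axis of bay, either way round below 0.17 rad and contact force between the fingers and tweezers above 1 N and contact force between tweezers and jig below 0.2 N and velocity of joint tweezer_arm_l between -0.04 and 0.04 rad/s and linear speed of tweezers below 0.02 m/s); the arm keeps its last pose, push and grip.
It fails at once if another thing on the bench is shifted by more than 30 mm (distance of any of tape_roll, river_stone, flat_stone, glue_jar, tape_measure, nippers, pencil from where it was at the start of the episode above 0.03 m).
It fails at once if the tweezers are pressed against the jig or the mosaic with more than 8 N (contact force between tweezers and jig above 8 N).
It also fails if it takes over 58 s, if anything falls off the work surface, if the arm or the gripper's body presses on something with over 40 N, if the wrist force passes 120 N, or if a joint passes its speed limit or range.

## Working session

There is one attempt and no reset: what is moved stays moved. The work goes in short steps, Python scripts to look and compute and a tool call to move; the robot and the scene stay as the last step left them, time stands still between calls to the robot, and variables do not carry over. Pictures are saved under pics/ and viewed, at most 13 in all, crops included, and the job is handed in when it is done.

Besides the shell and the picture viewer there is one more tool, called after "Request:" as name(argument=value, ...) on one line, values as JSON. servo_tool: Moves the arm, as the interface text tells. Shifts and turns lie within -1 to 1; 1 stands for 0.25 m of shift or pi rad of turn. Its arguments: {"type":"object","properties":{"deltas":{"type":"array","items":{"type":"number","minimum":-1,"maximum":1}}},"required":["deltas"]}

```bash
mkdir -p pics
cat > h.py <<'E'
import numpy as np, cv2
from station import manip, optics, spotter
def ray(cal,row,col,R=None):
    f=210/np.tan(np.radians(cal["fov_y"])/2)
    d=np.array([(col-cal["cx"])/f,(row-cal["cy"])/f,1.])
    M=np.array(cal["camera_from_world"]); 
    return -M[:3,:3].T@M[:3,3], M[:3,:3].T@d
def onz(cal,row,col,z):
    c,d=ray(cal,row,col); return c+d*(z-c[2])/d[2]
def proj(cal,p):
    f=210/np.tan(np.radians(cal["fov_y"])/2)
    M=np.array(cal["camera_from_world"]); q=M[:3,:3]@np.array(p)+M[:3,3]
    return f*q[0]/q[2]+cal["cx"], f*q[1]/q[2]+cal["cy"]
Z=dict(jig=0,bridge=.07,knob=.068,bay=.038,tweezers=0,grips=.007,points_mid=.007,point_l=.007,point_r=.007,tape_roll=0,river_stone=0,flat_stone=0,glue_jar=0,tape_measure=0,nippers=0,pencil=0)
E
python3 - <<'E'
from h import *
s=manip.state(); print(s["time"],s["eef_pos"],s["ee_rot"],s["grip_width"],manip.grip_point_offset)
ims=[]
for c in ["scene","side"]:
    im=optics.grab_frame(c); cal=optics.calibration(c); print(c,cal["fov_y"])
    cv2.imwrite(f"pics/{c}0.png",im[:,:,::-1])
    for n in Z:
        r=spotter.spot_point(c,n)
        for k in r[:2]:
            print(n,round(k["conf"],2),np.round(k["position"]),np.round(onz(cal,*k["position"],Z[n]),3))
print(manip.state()["time"])
E
```

```text
0.0 [ 0.22309262 -0.50213664  0.21781392] [-3.13982696e+00 -4.04288983e-04  4.17832934e-01] 1.0005877239778707 0.0188
scene 50.741638830798586
jig 0.64 [227. 259.] [ 0.62  -0.053 -0.   ]
bridge 0.75 [217. 249.] [ 0.643 -0.068  0.07 ]
bridge 0.22 [229. 258.] [ 0.65  -0.013  0.07 ]
knob 0.92 [188. 229.] [ 0.625 -0.197  0.068]
bay 0.57 [216. 263.] [ 0.597 -0.058  0.038]
tweezers 0.6 [169. 276.] [ 0.428 -0.198  0.   ]
tweezers 0.35 [216. 265.] [ 0.578 -0.074  0.   ]
grips 0.48 [168. 272.] [ 0.435 -0.208  0.007]
points_mid 0.76 [173. 286.] [ 0.415 -0.157  0.007]
point_l 0.59 [174. 288.] [ 0.413 -0.148  0.007]
point_l 0.56 [178. 280.] [ 0.445 -0.155  0.007]
point_r 0.59 [174. 288.] [ 0.413 -0.148  0.007]
point_r 0.56 [178. 280.] [ 0.445 -0.155  0.007]
tape_roll 0.58 [298. 413.] [0.43  0.429 0.   ]
river_stone 0.55 [158. 218.] [ 0.55  -0.375  0.   ]
flat_stone 0.93 [270. 223.] [ 0.799 -0.009  0.   ]
glue_jar 0.63 [138. 218.] [ 0.494 -0.452  0.   ]
tape_measure 0.57 [339. 388.] [0.577 0.463 0.   ]
nippers 0.63 [261. 383.] [ 0.408  0.289 -0.   ]
nippers 0.19 [135. 218.] [ 0.487 -0.462  0.   ]
[... 372 characters left out ...]
  0.001 -0.   ]
points_mid 0.53 [202. 330.] [ 0.426 -0.137  0.007]
point_l 0.58 [198. 321.] [ 0.451 -0.145  0.007]
point_l 0.57 [202. 337.] [ 0.407 -0.141  0.007]
point_r 0.58 [198. 321.] [ 0.451 -0.145  0.007]
point_r 0.57 [202. 337.] [ 0.407 -0.141  0.007]
tape_roll 0.6 [218. 185.] [ 0.8   -0.013 -0.   ]
tape_roll 0.22 [195. 244.] [ 0.663 -0.125  0.   ]
river_stone 0.53 [142. 300.] [ 0.545 -0.387  0.   ]
flat_stone 0.85 [219. 185.] [ 0.799 -0.011  0.   ]
flat_stone 0.46 [200. 338.] [ 0.404 -0.157  0.   ]
glue_jar 0.57 [129. 320.] [ 0.49  -0.469  0.   ]
nippers 0.87 [361. 321.] [0.401 0.295 0.   ]
pencil 0.84 [277. 331.] [0.4   0.097 0.   ]
pencil 0.56 [144. 298.] [ 0.551 -0.376  0.   ]
1.7
```

View pics/scene0.png

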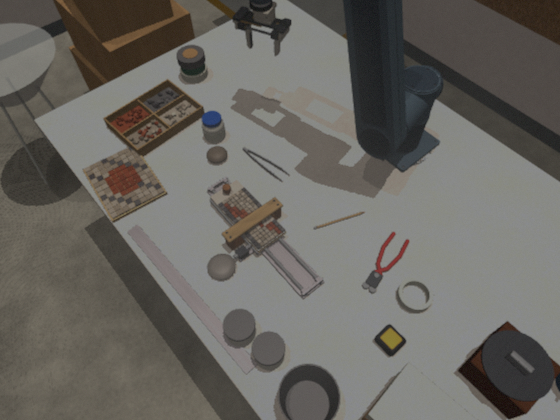

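View pics/side0.png

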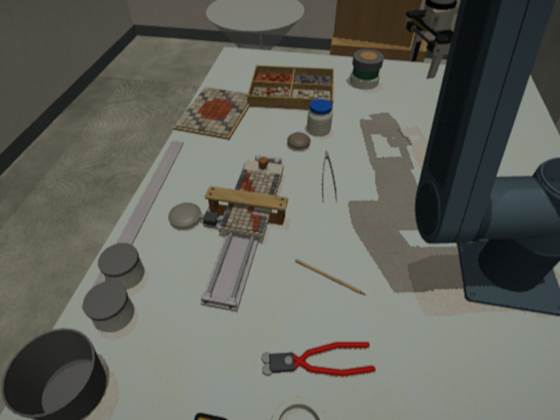

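The scene view shows the jig mid-bench with its knob near (229,188), the bridge near (253,222) and the tweezers near (265,163). In the side view the tweezers' points face the camera, at about (322–337,200). Next I'll move the wrist camera over the work.

Request:
servo_tool(deltas=[0,0,-0.07,0.8,0.6,0.2,1,0,0,-0.13,0.8,0.6,0.2,1,0,0,-0.13,0.8,0.6,0.2,1,0,0,-0.13,0.8,0.6,0.2,1,0,0,-0.13,0.8,0.6,0.2,1,0,0,-0.13,0.8,0.6,0.2,1,0,0,-0.13,0.8,0.6,0.2,1,0,0,-0.13,0.8,0.6,0.2,1])

```text
time: 2.37
eef_pos: [0.4262, -0.3504, 0.2698]
ee_rot: [3.141, -0.002, 0.014]
wrist_force: [0.1, -0.7, 0.1]
grip_width: 0.997
grip_force: 0.0
```

Request:
servo_tool(deltas=[0,0,0,0.4,0.6,0.3,1,0,0,0,0.4,0.6,0.3,1,0,0,0,0.4,0.6,0.3,1,0,0,0,0.4,0.6,0.3,1,0,0,0,0.4,0.6,0.3,1,0,0,0,0.4,0.6,0.3,1,0,0,0,0.4,0.6,0.3,1])

```text
time: 2.95
eef_pos: [0.5234, -0.2026, 0.3439]
ee_rot: [3.14, -0.0, 0.011]
wrist_force: [-0.1, -0.6, 0.8]
grip_width: 1.002
grip_force: 0.0
```

```bash
cat > look.py <<'E'
from h import *
import sys
s=manip.state(); print(round(s["time"],2),np.round(s["eef_pos"],4),np.round(s["ee_rot"],3),round(s["grip_width"],3))
cal=optics.calibration("wrist"); im=optics.grab_frame("wrist"); cv2.imwrite(f"pics/{sys.argv[1]}.png",im[:,:,::-1])
for n in sys.argv[2:]:
    for k in spotter.spot_point("wrist",n)[:2]:
        print(n,round(k["conf"],2),np.round(k["position"]),np.round(onz(cal,*k["position"],Z[n]),4))
np.save(f"pics/{sys.argv[1]}.npy",np.vstack([np.array(cal["camera_from_world"]),[cal["fov_y"],cal["cx"],cal["cy"],0]]))
E
python3 look.py w1 jig bridge knob bay grips tweezers points_mid point_l point_r
```

```text
2.95 [ 0.5234 -0.2026  0.3439] [ 3.14  -0.     0.011] 1.002
jig 0.91 [ 89. 165.] [ 0.6296 -0.0574  0.    ]
bridge 0.78 [ 78. 148.] [ 0.637  -0.0585  0.07  ]
knob 0.76 [ 89. 279.] [ 0.627  -0.2094  0.068 ]
knob 0.54 [ 75. 149.] [ 0.6404 -0.0593  0.068 ]
grips 0.56 [229. 274.] [ 0.4342 -0.2072  0.007 ]
tweezers 0.93 [226. 275.] [ 0.4378 -0.2086  0.    ]
points_mid 0.86 [233. 232.] [ 0.4276 -0.1447  0.007 ]
point_l 0.91 [220. 228.] [ 0.4474 -0.1382  0.007 ]
point_l 0.88 [246. 234.] [ 0.4073 -0.1464  0.007 ]
point_r 0.91 [220. 228.] [ 0.4474 -0.1382  0.007 ]
point_r 0.88 [246. 234.] [ 0.4073 -0.1464  0.007 ]
```

View pics/w1.png

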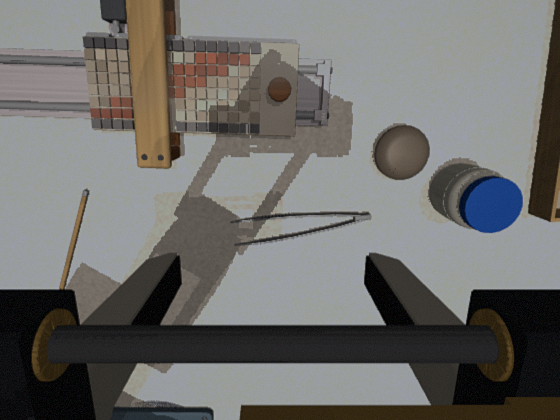

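The wrist view shows the carriage with its knob at (279,89), the bridge at x≈130–170 px, and the tweezers with heel (367,215) and points (235,220)/(240,243). Next come the jig yaw and the carriage value.

Run:
```python
from h import *
A=np.load("pics/w1.npy"); cal=dict(camera_from_world=A[:4],fov_y=A[4,0],cx=A[4,1],cy=A[4,2])
P=lambda c,r,z: np.round(onz(cal,r,c,z)[:2],4)
for nm,c,r,z in [("board R top",299,42,.038),("board R bot",297,136,.038),("tess L top",85,35,.045),("tess L bot",93,131,.045),
 ("bridge near L",137,167,.07),("bridge near R",171,166,.07),("bridge mid topL",130,40,.07),("bridge mid topR",166,40,.07),
 ("rail",0,49,.03),("heel",368,215,.007)]: print(nm,P(c,r,z))
im=cv2.imread("pics/w1.png",0)
ls=cv2.createLineSegmentDetector().detect(im)[0][:,0]
for a,b,c,d in ls:
    if np.hypot(a-c,b-d)>55 and max(b,d)<175 and min(a,c)<320:
        p,q=onz(cal,b,a,.045)[:2],onz(cal,d,c,.045)[:2]; v=p-q
        print(np.round([a,b,c,d]),round(((np.degrees(np.arctan2(v[1],v[0]))+45)%90)-45,2))
```

```text
board R top [ 0.6826 -0.2336]
board R bot [ 0.5715 -0.2345]
tess L top [0.6859 0.0205]
tess L bot [0.5751 0.0249]
bridge near L [ 0.5337 -0.0361]
bridge near R [ 0.5354 -0.0781]
bridge mid topL [ 0.6767 -0.0413]
bridge mid topR [ 0.6772 -0.0818]
rail [0.6717 0.1345]
heel [ 0.4577 -0.3442]
[86. 67.  1. 64.] -1.28
[128.  37. 134. 118.] -0.98
[  1.  99.  88. 102.] -1.01
[169. 166. 161.   0.] -1.21
[ 88. 112.   1. 109.] -1.32
[ 1. 54. 83. 57.] -1.11
[ 1. 60. 83. 63.] -1.15
[ 87. 105.   1. 102.] -1.31
[  1. 106.  87. 109.] -1.26
```

Request:
servo_tool(deltas=[0,0,-0.01,0.42,-0.024,-0.1,0.6,0,0,-0.01,0.42,-0.024,-0.3,0.6,0,0,-0.01,0.42,-0.024,-0.8,0.6,0,0,-0.01,0.42,-0.024,-0.8,0.6,0,0,-0.01,0.42,-0.024,-0.8,0.6,0,0,-0.01,0.42,-0.024,-0.8,0.6,0,0,-0.01,0.42,-0.024,-0.8,0.6,0,0,-0.01,0.42,-0.024,-0.8,0.6,0,0,-0.01,0.42,-0.024,-0.8,0.6])

```text
time: 4.2
eef_pos: [0.629, -0.2094, 0.146]
ee_rot: [3.14, -0.002, -0.022]
wrist_force: [0.0, 0.2, 1.3]
grip_width: 0.602
grip_force: 0.0
```

```bash
python3 look.py w2 knob
```

```text
4.2 [ 0.629  -0.2094  0.146 ] [ 3.14e+00 -2.00e-03 -2.20e-02] 0.602
knob 0.61 [226. 273.] [ 0.6274 -0.2101  0.068 ]
knob 0.25 [380. 210.] [ 0.4963 -0.1555  0.068 ]
```

Request:
servo_tool(deltas=[0,0,0,-0.004,0,-0.15,0.6,0,0,0,-0.004,0,-0.3,0.6,0,0,0,-0.004,0,-0.384,0.6,0,0,0,-0.004,0,-0.384,0.6,0,0,0,-0.004,0,-0.384,0.2,0,0,0,-0.004,0,-0.384,0.2,0,0,0,-0.004,0,-0.384,0.2,0,0,0,-0.004,0,-0.384,0.2,0,0,0,-0.004,0,-0.384,0.2])

```text
time: 5.05
eef_pos: [0.6278, -0.2094, 0.0491]
ee_rot: [3.14, -0.002, -0.022]
wrist_force: [0.5, 2.3, 3.8]
grip_width: 0.293
grip_force: 30.2
```

Request:
servo_tool(deltas=[0,0,0,0.001,0.03,0,0.2,0,0,0,0.002,0.07,0,0.2,0,0,0,0.003,0.12,0,0.2,0,0,0,0.004,0.17,0,0.2,0,0,0,0.005,0.22,0,0.2,0,0,0,0.006,0.27,0,0.2,0,0,0,0.007,0.3,0,0.2,0,0,0,0.007,0.32,0,0.2,0,0,0,0.007,0.332,0,0.2,0,0,0,0.007,0.332,0,0.2])

```text
time: 5.88
eef_pos: [0.6296, -0.1252, 0.049]
ee_rot: [3.141, -0.002, -0.022]
wrist_force: [-1.2, 2.2, 7.0]
grip_width: 0.292
grip_force: 30.0
```

Request:
servo_tool(deltas=[0,0,0,0,0,0,0.4,0,0,0,0,0,0,0.4,0,0,0,0,0,0,0.4,0,0,0,0,0,0.15,0.4,0,0,0,0,0,0.3,0.4,0,0,0,-0.2,0,0.6,0.6,0,0,0,-0.5,0,0.9,0.6,0,0,0,-0.5,0,0.9,0.6,0,0,0,-0.5,0,0.9,0.6,0,0,0,-0.5,0,0.9,0.6])

```text
time: 6.72
eef_pos: [0.5024, -0.1256, 0.2754]
ee_rot: [3.141, -0.002, -0.022]
wrist_force: [0.6, 0.3, -0.0]
grip_width: 0.6
grip_force: 0.0
```

```bash
python3 look.py w3 jig bridge knob bay grips tweezers points_mid point_l
```

```text
6.72 [ 0.5024 -0.1256  0.2754] [ 3.141e+00 -2.000e-03 -2.200e-02] 0.6
jig 0.69 [ 69. 210.] [ 0.6289 -0.0571  0.    ]
bridge 0.8 [ 48. 198.] [ 0.64   -0.0583  0.07  ]
knob 0.63 [ 59. 268.] [ 0.629  -0.1246  0.068 ]
knob 0.39 [247. 289.] [ 0.4346 -0.143   0.068 ]
bay 0.66 [ 99. 122.] [0.5973 0.0341 0.038 ]
bay 0.52 [226. 338.] [ 0.4486 -0.2025  0.038 ]
grips 0.72 [227. 337.] [ 0.4368 -0.2072  0.007 ]
tweezers 0.62 [226. 336.] [ 0.4364 -0.2076  0.    ]
tweezers 0.28 [236. 287.] [ 0.4235 -0.1432  0.    ]
points_mid 0.58 [236. 286.] [ 0.4272 -0.1416  0.007 ]
point_l 0.84 [249. 289.] [ 0.4091 -0.1462  0.007 ]
point_l 0.55 [223. 285.] [ 0.4436 -0.1408  0.007 ]
```

View pics/w3.png

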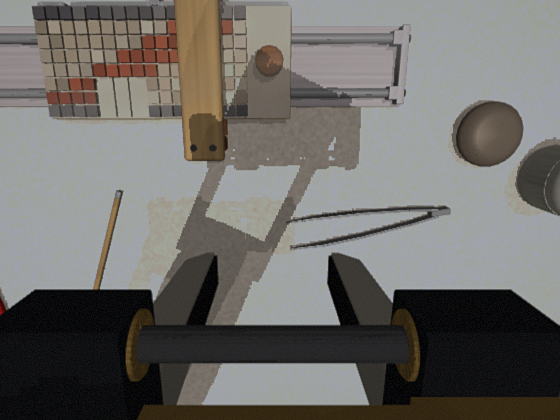

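The carriage has advanced: the bare bay with its lines shows at about (122,99), clear of the bridge, and the knob is at (268,59). The tweezers lie undisturbed, with heel (447,210) and points (290,221)/(293,246). Next I'll measure the bay, the carriage value and the tweezers axis.

Run:
```python
from h import *
A=np.load("pics/w3.npy"); cal=dict(camera_from_world=A[:4],fov_y=A[4,0],cx=A[4,1],cy=A[4,2])
im=cv2.imread("pics/w3.png"); g=cv2.cvtColor(im,cv2.COLOR_BGR2GRAY)
P=lambda c,r,z: np.round(onz(cal,r,c,z)[:2],4)
ls=cv2.createLineSegmentDetector().detect(g)[0][:,0]
for a,b,c,d in ls:
    L=np.hypot(a-c,b-d); vert=abs(a-c)<abs(b-d)
    if vert and L>20 and max(b,d)<165 and min(a,c)<420:
        z=.07 if 170<a<232 else .038
        p,q=P(a,b,z),P(c,d,z); y0=(p+q)/2
        print(np.round([a,b,c,d]),z,p,q,"jigy",np.round((y0[1]+.0592)-.021*(y0[0]-.632)*-1,4))
for nm,c,r in [("heel",447,210),("pl",290,221),("pr",293,246)]: print(nm,P(c,r,.007))
crop=np.hstack([cv2.resize(im[60:125,60:180],None,fx=3.3,fy=3.3,interpolation=cv2.INTER_CUBIC),cv2.resize(im[195:260,280:400],None,fx=3.3,fy=3.3,interpolation=cv2.INTER_CUBIC)])
cv2.imwrite("pics/w3c.png",crop)
for n in ["tweezers"]:
    k=spotter.cut_out("wrist",n)[0]; print(k["conf"],k["rect"]); np.save("pics/tw.npy",k["pixels"])
    ys,xs=np.nonzero(k["pixels"]); pts=np.array([onz(cal,r,c,.012)[:2] for r,c in zip(ys,xs)])
    m=pts.mean(0); u=np.linalg.svd(pts-m,full_matrices=False)[2][0]; print(m,u,np.degrees(np.arctan2(*u[::-1])))
```

```text
[401.  44. 397.  84.] 0.038 [ 0.6444 -0.2625] [ 0.6053 -0.2615] jigy -0.203
[ 97.  90. 101. 117.] 0.038 [0.6062 0.0591] [0.5789 0.0594] jigy 0.1176
[35. 31. 31.  7.] 0.038 [0.6652 0.1135] [0.6873 0.1131] jigy 0.1734
[392.  85. 396.  47.] 0.038 [ 0.6053 -0.2558] [ 0.6422 -0.257 ] jigy -0.1974
[114.  79. 118. 116.] 0.038 [0.6169 0.0396] [0.5798 0.0402] jigy 0.0984
[115. 116. 111.  79.] 0.038 [0.5799 0.0431] [0.617  0.0425] jigy 0.1013
[129.  78. 133. 117.] 0.038 [0.6178 0.0236] [0.5783 0.0243] jigy 0.0824
[104.  51. 107.  74.] 0.038 [0.645  0.0455] [0.6219 0.0465] jigy 0.1052
[130. 116. 126.  78.] 0.038 [0.5795 0.0271] [0.6177 0.0264] jigy 0.0852
[183. 157. 181. 118.] 0.07 [ 0.5372 -0.0348] [ 0.5758 -0.0359] jigy 0.0223
[190. 142. 188. 119.] 0.07 [ 0.5523 -0.0428] [ 0.5746 -0.0429] jigy 0.0149
[232.  11. 233.  33.] 0.07 [ 0.6712 -0.0918] [ 0.6522 -0.0919] jigy -0.032
[171.  78. 173. 101.] 0.07 [ 0.6136 -0.0298] [ 0.5927 -0.0295] jigy 0.0289
[361. 107. 358. 163.] 0.038 [ 0.5832 -0.2234] [ 0.5225 -0.2233] jigy -0.1658
[289.  67. 290.   8.] 0.038 [ 0.6252 -0.1461] [ 0.6803 -0.1475] jigy -
[... 461 characters left out ...]
174
[175.   1. 180.  81.] 0.07 [ 0.6806 -0.0395] [ 0.6112 -0.0386] jigy 0.0204
[182.  97. 184. 124.] 0.07 [ 0.5961 -0.0383] [ 0.5697 -0.0381] jigy 0.02
[292.   8. 292.  31.] 0.038 [ 0.6803 -0.1496] [ 0.6597 -0.1495] jigy -0.0896
[223. 156. 222. 127.] 0.07 [ 0.5377 -0.0763] [ 0.5665 -0.0763] jigy -0.0188
[291.  47. 291.  68.] 0.038 [ 0.6444 -0.1489] [ 0.6239 -0.1481] jigy -0.0893
[184. 126. 186. 157.] 0.07 [ 0.5685 -0.0387] [ 0.5372 -0.0379] jigy 0.0192
[409.  44. 405.  86.] 0.038 [ 0.6442 -0.2703] [ 0.6038 -0.2699] jigy -0.2111
heel [ 0.4566 -0.3454]
pl [ 0.4465 -0.1473]
pr [ 0.4126 -0.1509]
0.89 [369.5, 227.9, 160.7, 43.6]
[ 0.44367206 -0.2523032 ] [-0.15634214  0.98770296] 98.9946444015788
```

View pics/w3c.png

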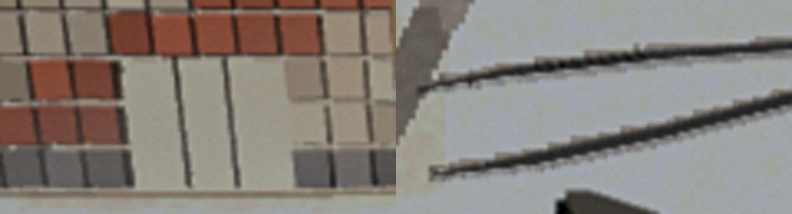

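Request:
servo_tool(deltas=[0,0,0.275,-0.256,-0.378,-0.2,0.7,0,0,0.275,-0.256,-0.378,-0.4,0.7,0,0,0.275,-0.256,-0.378,-0.5,0.7,0,0,0.275,-0.256,-0.378,-0.5,0.7,0,0,0.275,-0.256,-0.378,-0.5,0.7,0,0,0.275,-0.256,-0.378,-0.5,0.7,0,0,0.275,-0.256,-0.378,-0.5,0.7,0,0,0.275,-0.256,-0.378,-0.5,0.7,0,0,0.275,-0.256,-0.378,-0.5,0.7])

```text
time: 7.97
eef_pos: [0.44, -0.2201, 0.147]
ee_rot: [-3.14, -0.0, 0.838]
wrist_force: [-0.3, 1.1, 0.2]
grip_width: 0.703
grip_force: 0.0
```

Request:
servo_tool(deltas=[0,0,0.275,0,0,0,0.7,0,0,0.275,0,0,0,0.7,0,0,0.275,0,0,0,0.7,0,0,0.275,0,0,0,0.7,0,0,0.275,0,0,0,0.7,0,0,0.275,0,0,0,0.7,0,0,0.275,0,0,0,0.7,0,0,0.275,0,0,0,0.7,0,0,0.275,0,0,0,0.7])

```text
time: 8.72
eef_pos: [0.4402, -0.2201, 0.1477]
ee_rot: [3.142, 0.0, 1.7]
wrist_force: [-0.5, 0.3, 0.7]
grip_width: 0.7
grip_force: 0.0
```

```bash
python3 look.py w4 tweezers grips points_mid point_l
```

```text
8.72 [ 0.4402 -0.2201  0.1477] [3.142 0.    1.7  ] 0.7
point_l 0.68 [112. 247.] [ 0.4093 -0.1465  0.007 ]
point_l 0.57 [108. 292.] [ 0.4456 -0.1386  0.007 ]
```

View pics/w4.png

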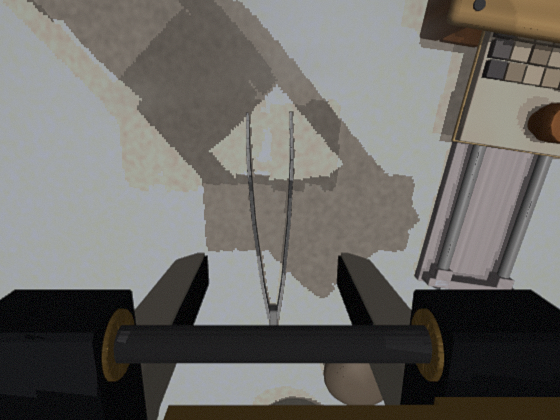

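Run:
```python
from h import *
A=np.load("pics/w4.npy"); cal=dict(camera_from_world=A[:4],fov_y=A[4,0],cx=A[4,1],cy=A[4,2])
P=lambda c,r,z=.011: onz(cal,r,c,z)[:2]
t=np.array([.4402,-.2201]); y=1.7; u=np.array([np.cos(y),np.sin(y)]); v=np.array([-u[1],u[0]])
for nm,q in dict(heel=P(274,314,.012),pl=P(249,113),pr=P(291,113),gl=P(257,226),gr=P(287,226)).items(): print(nm,np.round(q,4),np.round([(q-t)@u,(q-t)@v],4))
print(proj(cal,[*(t),.0]))
```

```text
heel [ 0.4555 -0.3272] [-0.1081 -0.0014]
pl [ 0.4112 -0.1471] [0.0762 0.0193]
pr [ 0.4452 -0.1426] [ 0.0762 -0.0149]
gl [ 0.4291 -0.2422] [-0.0204  0.0139]
gr [ 0.4555 -0.2387] [-0.0204 -0.0128]
(np.float64(272.6122519422124), np.float64(200.73508778903957))
```

Request:
servo_tool(deltas=[0,0,0.006,-0.004,0,-0.2,0.7,0,0,0.006,-0.004,0,-0.35,0.7,0,0,0.006,-0.004,0,-0.5,0.6,0,0,0.006,-0.004,0,-0.55,0.5,0,0,0.006,-0.004,0,-0.575,0.45,0,0,0.006,-0.004,0,-0.575,0.45,0,0,0.006,-0.004,0,-0.575,0.4,0,0,0.006,-0.004,0,-0.575,0.35,0,0,0.006,-0.004,0,-0.575,0.3,0,0,0.006,-0.004,0,-0.575,0.3])

```text
time: 9.8
eef_pos: [0.4398, -0.2209, 0.0053]
ee_rot: [3.14, 0.002, 1.725]
wrist_force: [-0.3, -0.7, 3.6]
grip_width: 0.309
grip_force: 5.7
```

Request:
servo_tool(deltas=[0,0,0,0,0,0,0.28,0,0,0,0,0,0,0.28,0,0,0,0,0,0,0.28,0,0,0,0,0,0,0.28])

```text
time: 10.13
eef_pos: [0.4398, -0.2209, 0.0052]
ee_rot: [3.14, 0.002, 1.725]
wrist_force: [-0.9, -0.1, 5.8]
grip_width: 0.285
grip_force: 8.1
```

Request:
servo_tool(deltas=[0,0,0,0,0,0.02,0.26,0,0,0,0,0,0.06,0.26,0,0,0,0,0,0.12,0.26,0,0,0,0,0,0.2,0.26,0,0,0,0,0,0.28,0.26,0,0,0,0,0,0.36,0.26,0,0,0,0,0,0.4,0.26,0,0,0,0,0,0.4,0.26])

```text
time: 10.8
eef_pos: [0.4404, -0.2213, 0.1067]
ee_rot: [3.138, 0.004, 1.725]
wrist_force: [0.5, -0.0, -0.4]
grip_width: 0.264
grip_force: 7.8
```

```bash
python3 look.py w5 tweezers grips points_mid point_l
```

```text
10.8 [ 0.4404 -0.2213  0.1067] [3.138 0.004 1.725] 0.264
point_l 0.88 [109. 254.] [ 0.4158 -0.1456  0.007 ]
point_l 0.7 [108. 290.] [ 0.4407 -0.1413  0.007 ]
```

View pics/w5.png

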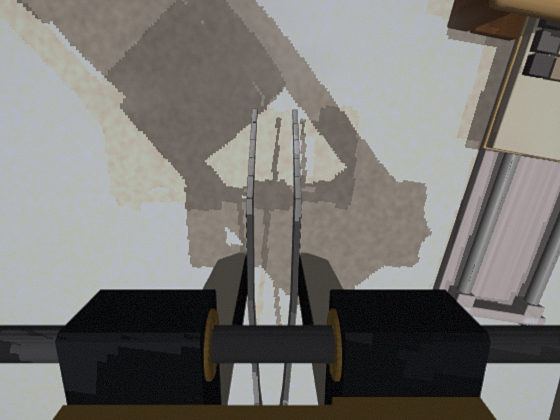

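The tweezers are up in the fingers, with the points at about (254,113) and (295,112). Next I'll measure the gap.

```bash
cat > gap.py <<'E'
from h import *
import sys
nm,t0,t1,tz,y,cl,rl,cr,rr=sys.argv[1],*map(float,sys.argv[2:])
A=np.load(f"pics/{nm}.npy"); cal=dict(camera_from_world=A[:4],fov_y=A[4,0],cx=A[4,1],cy=A[4,2])
t=np.array([t0,t1]); u=np.array([np.cos(y),np.sin(y)]); v=np.array([-u[1],u[0]])
for dz in (-.004,.0035,.011):
    p,q=onz(cal,rl,cl,tz+dz)[:2],onz(cal,rr,cr,tz+dz)[:2]; m=(p+q)/2
    print("dz",dz,"gap",np.round(np.linalg.norm(p-q)*1e3,2),"fwd",(m-t)@u,"lat",(m-t)@v,"mid",m,"tilt deg",np.degrees(np.arctan2((p-q)@u,(p-q)@v)))
E
python3 gap.py w5 .4404 -.2213 .1067 1.725 254 112 295 112
python3 - <<'E'
import cv2; im=cv2.imread("pics/w5.png"); cv2.imwrite("pics/w5c.png",cv2.resize(im[100:230,235:320],None,fx=4.5,fy=4.5,interpolation=cv2.INTER_CUBIC))
E
```

```text
dz -0.004 gap 18.7 fwd 0.07645703332753204 lat -0.0007575155128287086 mid [ 0.42940524 -0.14563384] tilt deg -0.010151097944485134
dz 0.0035 gap 17.88 fwd 0.07645852773448195 lat -0.0006910282363403308 mid [ 0.42933931 -0.14564258] tilt deg -0.010151097944559366
dz 0.011 gap 17.05 fwd 0.07646002214143191 lat -0.0006245409598519026 mid [ 0.42927339 -0.14565132] tilt deg -0.010151097944522722
```

View pics/w5c.png

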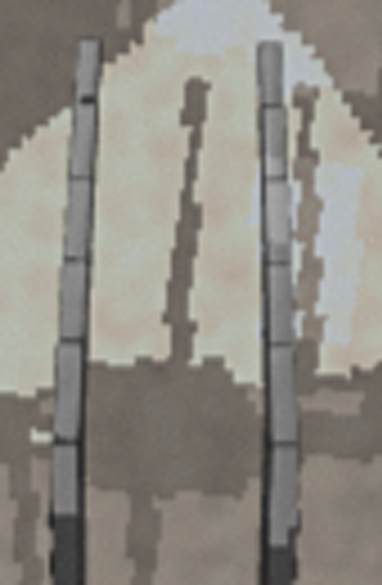

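Request:
servo_tool(deltas=[0,0,-0.03,0.0,0.05,0,0.25,0,0,-0.07,0.02,0.12,0,0.25,0,0,-0.11,0.04,0.2,0,0.25,0,0,-0.15,0.07,0.28,0,0.25,0,0,-0.19,0.1,0.36,0,0.25,0,0,-0.23,0.13,0.44,0,0.25,0,0,-0.26,0.15,0.49,0,0.25,0,0,-0.278,0.16,0.52,0,0.25,0,0,-0.278,0.16,0.52,0,0.25])

```text
time: 11.8
eef_pos: [0.4786, -0.0884, 0.1028]
ee_rot: [-3.139, 0.0, 0.851]
wrist_force: [-1.7, -0.3, -0.3]
grip_width: 0.254
grip_force: 8.5
```

Request:
servo_tool(deltas=[0,0,-0.03,0.0,0.05,0,0.25,0,0,-0.07,0.02,0.12,0,0.25,0,0,-0.11,0.04,0.2,0,0.25,0,0,-0.15,0.07,0.28,0,0.25,0,0,-0.19,0.1,0.36,0,0.25,0,0,-0.23,0.13,0.44,0,0.25,0,0,-0.26,0.15,0.49,0,0.25,0,0,-0.278,0.16,0.51,0,0.25,0,0,-0.278,0.16,0.51,0,0.25,0,0,-0.278,0.16,0.51,0,0.25])

```text
time: 12.63
eef_pos: [0.5185, 0.037, 0.1031]
ee_rot: [3.141, 0.002, -0.018]
wrist_force: [-0.6, -0.6, -1.0]
grip_width: 0.255
grip_force: 8.5
```

```bash
python3 look.py w6 bay bridge knob points_mid point_l
python3 - <<'E'
import cv2; im=cv2.imread("pics/w6.png"); cv2.imwrite("pics/w6c.png",cv2.resize(im[0:200,180:380],None,fx=3,fy=3,interpolation=cv2.INTER_CUBIC))
E
```

```text
12.63 [0.5185 0.037  0.1031] [ 3.141e+00  2.000e-03 -1.800e-02] 0.255
bay 0.72 [103. 275.] [0.6002 0.0339 0.038 ]
bridge 0.64 [ 18. 459.] [ 0.6384 -0.0587  0.07  ]
bridge 0.58 [ 56. 403.] [ 0.6214 -0.0322  0.07  ]
point_l 0.81 [107. 256.] [0.5986 0.0467 0.007 ]
point_l 0.55 [108. 291.] [0.5977 0.0223 0.007 ]
```

View pics/w6c.png

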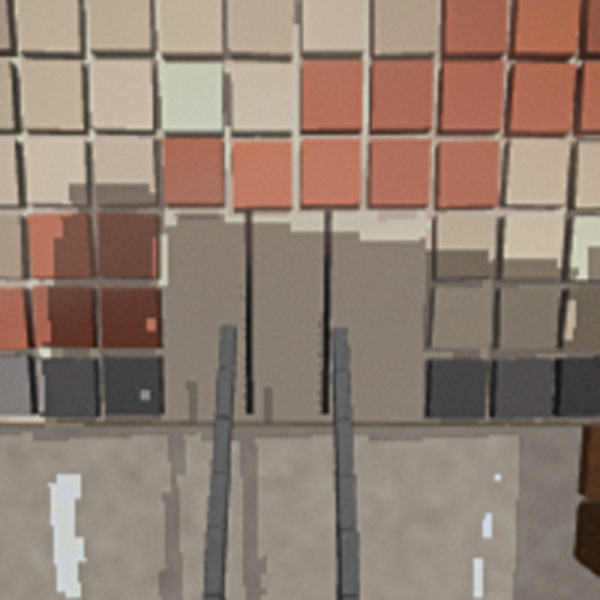

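The crop shows the points above the bay at about (256,110) and (293,110) in the full picture, with the lines at columns ~263 and ~289. I'll compute the offsets and use the side camera to check the tips' height.

```bash
python3 gap.py w6 .5185 .037 .1031 -.018 256 110 293.3 110
python3 - <<'E'
from h import *
A=np.load("pics/w6.npy"); cal=dict(camera_from_world=A[:4],fov_y=A[4,0],cx=A[4,1],cy=A[4,2])
for c,r in [(249,210),(249.5,412),(327,210),(325.5,412)]: print(np.round(onz(cal,r/3,c/3+180,.038),4))
M=A[:4]; print("cam",-M[:3,:3].T@M[:3,3])
for c in ["side","scene"]:
    k=optics.calibration(c); im=optics.grab_frame(c)
    x,y=map(int,proj(k,[.56,.03,.1])); cv2.imwrite(f"pics/{c}6.png",cv2.resize(im[max(0,y-45):y+45,max(0,x-60):x+60,::-1],None,fx=4,fy=4,interpolation=cv2.INTER_CUBIC)); print(c,x-60,y-45)
    for z in (.095,.1055,.116): print(z,np.round(proj(k,[.5955,.0265,z])),np.round(proj(k,[.596,.0425,z])),"heel",np.round(proj(k,[.5185-.13,.039,z])))
a=cv2.imread("pics/side6.png");b=cv2.imread("pics/scene6.png")
cv2.imwrite("pics/ss6.png",cv2.resize(np.vstack([a[:360,:480],b[:360,:480]]),(480,600)) if 0 else np.hstack([a,b])[:, :] if a.shape==b.shape and a.shape[1]*2<=800 else cv2.resize(np.hstack([a,b]),(800,300)))
E
```

```text
dz -0.004 gap 17.01 fwd 0.07718594933123547 lat -0.0012100228613172743 mid [0.59565167 0.0344009 ] tilt deg -0.006142229601248497
dz 0.0035 gap 16.26 fwd 0.07713084759963797 lat -0.0011600854086362632 mid [0.59559747 0.03445182] tilt deg -0.0061422296011396735
dz 0.011 gap 15.51 fwd 0.07707574586804047 lat -0.0011101479559552454 mid [0.59554328 0.03450274] tilt deg -0.006142229601020887
[0.6193 0.0406 0.038 ]
[0.5796 0.0415 0.038 ]
[0.6191 0.025  0.038 ]
[0.5793 0.0255 0.038 ]
cam [0.59442666 0.03555193 0.26863107]
side 208 173
0.095 [254. 216.] [253. 221.] heel [343. 233.]
0.1055 [254. 213.] [252. 219.] heel [344. 230.]
0.116 [254. 210.] [252. 216.] heel [344. 227.]
scene 230 171
0.095 [280. 224.] [284. 227.] heel [333. 189.]
0.1055 [280. 222.] [284. 225.] heel [333. 187.]
0.116 [280. 220.] [284. 223.] heel [334. 185.]
```

View pics/ss6.png

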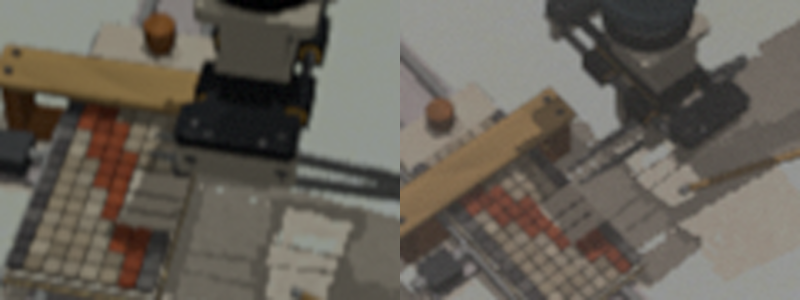

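Request:
servo_tool(deltas=[0,0,0,0.006,-0.002,-0.03,0.25,0,0,0,0.012,-0.005,-0.07,0.25,0,0,0,0.012,-0.005,-0.11,0.25,0,0,0,0.012,-0.005,-0.14,0.25,0,0,0,0.012,-0.005,-0.172,0.25,0,0,0,0.012,-0.005,-0.172,0.25,0,0,0,0.012,-0.005,-0.172,0.25])

```text
time: 13.62
eef_pos: [0.5213, 0.0362, 0.06]
ee_rot: [-3.141, 0.002, -0.022]
wrist_force: [-0.3, 0.1, -0.5]
grip_width: 0.251
grip_force: 8.5
```

```bash
python3 look.py w7 bay point_l
python3 - <<'E'
from h import *
im=cv2.imread("pics/w7.png"); a=cv2.resize(im[60:160,215:335],None,fx=5,fy=5,interpolation=cv2.INTER_CUBIC)
k=optics.calibration("side"); s=optics.grab_frame("side")[:,:,::-1]
for n in ["points_mid","point_l"]:
    for q in spotter.spot_point("side",n)[:2]: print(n,q["conf"],q["position"])
for z in (.05,.06,.07): print(z,np.round(proj(k,[.599,.025,z]),1),np.round(proj(k,[.599,.041,z]),1))
cv2.imwrite("pics/w7c.png",a)
E
```

```text
13.62 [0.5213 0.0362 0.06  ] [-3.141e+00  2.000e-03 -2.200e-02] 0.251
bay 0.95 [108. 275.] [0.5995 0.0332 0.038 ]
point_l 0.9 [107. 290.] [0.6003 0.0242 0.007 ]
point_l 0.6 [107. 258.] [0.6005 0.0426 0.007 ]
points_mid 0.82 [226.3, 251.6]
0.05 [254.  227.9] [252.5 232.9]
0.06 [253.8 225.3] [252.3 230.3]
0.07 [253.6 222.6] [252.1 227.7]
```

View pics/w7c.png

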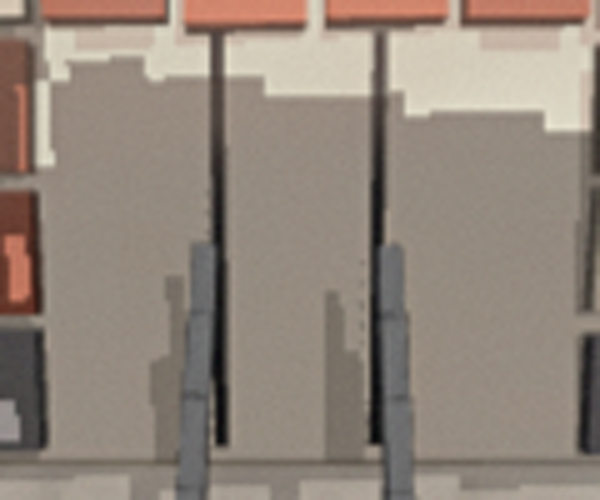

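```bash
python3 gap.py w7 .5213 .0362 .06 -.022 255.4 109.6 293.2 109.6
python3 - <<'E'
from h import *
A=np.load("pics/w7.npy"); cal=dict(camera_from_world=A[:4],fov_y=A[4,0],cx=A[4,1],cy=A[4,2])
for c in (258.7,290.6): print(onz(cal,109.6,c,.038))
E
```

```text
dz -0.004 gap 17.23 fwd 0.07740839232016566 lat -0.0010045497568723807 mid [0.59866756 0.03349285] tilt deg -0.024845766318842444
dz 0.0035 gap 16.47 fwd 0.07734799892033495 lat -0.0009648149318744045 mid [0.59860806 0.0335339 ] tilt deg -0.02484576631918622
dz 0.011 gap 15.71 fwd 0.07728760552050423 lat -0.0009250801068764354 mid [0.59854855 0.03357495] tilt deg -0.024845766319158205
[0.59898003 0.04125965 0.038     ]
[0.59863311 0.02517608 0.038     ]
```

Request:
servo_tool(deltas=[0,0,0,0,0,-0.015,0.25,0,0,0,0,0,-0.03,0.25,0,0,0,0,0,-0.045,0.25,0,0,0,0,0,-0.06,0.25,0,0,0,0,0,-0.06,0.25,0,0,0,0,0,-0.06,0.25,0,0,0,0,0,-0.06,0.25,0,0,0,0,0,-0.06,0.25])

```text
time: 14.58
eef_pos: [0.5221, 0.0361, 0.046]
ee_rot: [3.142, -0.0, -0.022]
wrist_force: [0.3, -0.1, 0.2]
grip_width: 0.253
grip_force: 8.5
```

```bash
python3 look.py w8 bay point_l knob
python3 - <<'E'
from h import *
im=cv2.imread("pics/w8.png"); a=cv2.resize(im[60:160,215:335],None,fx=4,fy=4,interpolation=cv2.INTER_CUBIC)
k=optics.calibration("side"); s=optics.grab_frame("side")[:,:,::-1]
for n in ["points_mid","point_l","bay","knob"]:
    for q in spotter.spot_point("side",n)[:1]: print(n,q["conf"],q["position"])
for z in (.04,.05,.06): print(z,np.round(proj(k,[.599,.0334,z]),1))
b=cv2.resize(s[195:255,220:300],None,fx=4,fy=4,interpolation=cv2.INTER_CUBIC)
c=np.zeros((400,800,3),np.uint8); c[:,:480]=a; c[:240,480:]=b; cv2.imwrite("pics/w8c.png",c)
E
```

```text
14.58 [0.5221 0.0361 0.046 ] [ 3.142 -0.    -0.022] 0.253
bay 0.77 [113. 275.] [0.5981 0.0329 0.038 ]
point_l 0.94 [106. 257.] [0.6021 0.0428 0.007 ]
point_l 0.88 [109. 290.] [0.6    0.0244 0.007 ]
points_mid 0.81 [232.6, 253.1]
bay 0.6 [231.5, 254.0]
knob 0.77 [178.1, 258.6]
0.04 [253.4 233.1]
0.05 [253.2 230.5]
0.06 [253.  227.9]
```

View pics/w8c.png

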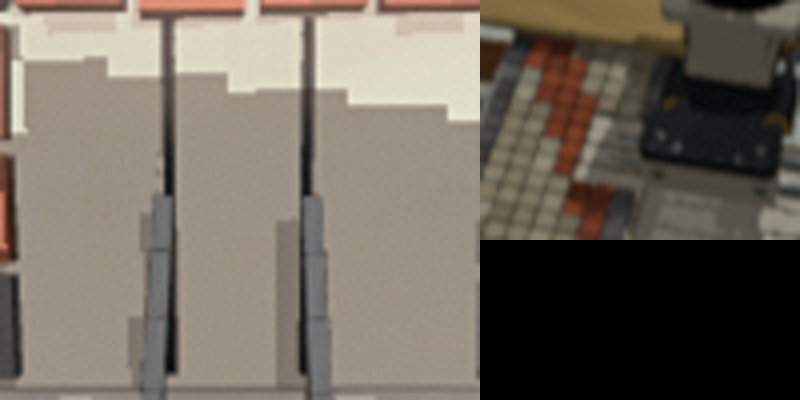

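The final view shows both points over the two lines, at columns ~255 and ~293, with the shadow offset indicating about 1 cm of clearance. The force and opening readings are steady, so I'm handing it in.

```bash
python3 -c "
from station import manip
print(manip.finish_job())"
```

```text
the job is handed in; nothing more can be done
None
```

I handed the job in with the carriage at about 0.090 m in its notch, the tweezers held about 1 cm above the board, and their points about 16 mm apart, one over each line; these are my own camera measurements, as no verdict came back.

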